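# Reset the tripped power units in starting order

## Task

The laser bench has tripped and the round reset caps on its power units have popped up. With a fingertip, lightly tap the caps down so that they stay in, in starting order: green (fume extractor) first, then yellow (cooling pump), then blue (laser cutter). Leave the red cap up, because its machine is locked out, and do not lift anything, hit hard, or push the units or the other things on the bench out of place.

Things in the scene. Friction and masses are not known exactly. Their poses are not given: they have to be found in the camera images.
- unit_green: Loose light-grey power unit on rubber feet, a box 80 x 80 mm and 55 mm high, about 0.6 kg, feeding the fume extractor; a green stripe on two sides and a green round reset cap in the middle of its top. Origin: centre of its underside, z up.
- cap_green_top (a point): Centre of the top face of the green reset cap: a flat disc 34 mm across on a 24 mm white stem, upright over the unit's centre. Popped up, its top is 83 mm above the table (24 mm above the 44 mm wide dark collar round it, which stands 59 mm above the table); pushed fully in and let go it is 73 mm above the table. This point moves with the cap.
- cap_green (a joint): How far the green cap is pushed in, m: 0 popped up, 0.010 fully in; starts between 0 and 0.0015. It counts as reset from 0.006 on. It slides straight down against about 3 N of friction and stays where it is left. The cap's head is softly cushioned on it: the head gives about 1 mm for each 1.8 N pressed (about 1.7 mm before the cap starts to slide, at most 8 mm) and springs back by that much when let go; this value does not count that give.
- unit_yellow: Loose light-grey power unit on rubber feet, a box 80 x 80 mm and 55 mm high, about 0.6 kg, feeding the cooling pump; a yellow stripe on two sides and a yellow round reset cap in the middle of its top. Origin: centre of its underside, z up.
- cap_yellow_top (a point): Centre of the top face of the yellow reset cap: a flat disc 34 mm across on a 24 mm white stem, upright over the unit's centre. Popped up, its top is 83 mm above the table (24 mm above the 44 mm wide dark collar round it, which stands 59 mm above the table); pushed fully in and let go it is 73 mm above the table. This point moves with the cap.
- cap_yellow (a joint): How far the yellow cap is pushed in, m: 0 popped up, 0.010 fully in; starts between 0 and 0.0015. It counts as reset from 0.006 on. It slides straight down against about 3 N of friction and stays where it is left. The cap's head is softly cushioned on it: the head gives about 1 mm for each 1.8 N pressed (about 1.7 mm before the cap starts to slide, at most 8 mm) and springs back by that much when let go; this value does not count that give.
- unit_blue: Loose light-grey power unit on rubber feet, a box 80 x 80 mm and 55 mm high, about 0.6 kg, feeding the laser cutter; a blue stripe on two sides and a blue round reset cap in the middle of its top. Origin: centre of its underside, z up.
- cap_blue_top (a point): Centre of the top face of the blue reset cap: a flat disc 34 mm across on a 24 mm white stem, upright over the unit's centre. Popped up, its top is 83 mm above the table (24 mm above the 44 mm wide dark collar round it, which stands 59 mm above the table); pushed fully in and let go it is 73 mm above the table. This point moves with the cap.
- cap_blue (a joint): How far the blue cap is pushed in, m: 0 popped up, 0.010 fully in; starts between 0 and 0.0015. It counts as reset from 0.006 on. It slides straight down against about 3 N of friction and stays where it is left. The cap's head is softly cushioned on it: the head gives about 1 mm for each 1.8 N pressed (about 1.7 mm before the cap starts to slide, at most 8 mm) and springs back by that much when let go; this value does not count that give.
- unit_red: Loose light-grey power unit on rubber feet, a box 80 x 80 mm and 55 mm high, about 0.6 kg, feeding the 3D printer, locked out for repair; a red stripe on two sides and a red round reset cap in the middle of its top. Origin: centre of its underside, z up.
- cap_red_top (a point): Centre of the top face of the red reset cap: a flat disc 34 mm across on a 24 mm white stem, upright over the unit's centre. Popped up, its top is 83 mm above the table (24 mm above the 44 mm wide dark collar round it, which stands 59 mm above the table); pushed fully in and let go it is 73 mm above the table. This point moves with the cap.
- cap_red (a joint): How far the red cap is pushed in, m: 0 popped up, 0.010 fully in; starts between 0 and 0.0015. It counts as reset from 0.006 on. It slides straight down against about 3 N of friction and stays where it is left. The cap's head is softly cushioned on it: the head gives about 1 mm for each 1.8 N pressed (about 1.7 mm before the cap starts to slide, at most 8 mm) and springs back by that much when let go; this value does not count that give.
- mug: Loose blue ceramic mug, 76 mm across with a handle, 90 mm high. Origin: centre of its underside. To be left alone.
- jar: Loose closed jar with black lid, 56 mm across, 80 mm high. Origin: centre of its underside. To be left alone.
- spool: Loose small spool of orange filament with black top flange, lying flat, 96 mm across, 42 mm high. Origin: centre of its underside. To be left alone.
- bracket: Loose white printed L-bracket, 50 x 60 mm, 55 mm high, upright leg at its +x edge. Origin: centre of its underside. To be left alone.
- wrench: Loose steel wrench lying flat at the far side of the work. Origin: within the tool, near the table. To be left alone.
- scraper: Loose scraper with a dark handle, lying flat at the far side of the work. Origin: within the tool, near the table. To be left alone.
- tray: Loose blue open parts tray, 100 x 150 mm, 35 mm high, at the far side of the work. Origin: centre of its underside. To be left alone.
There are look-alikes about, which are no part of the job. What is shaped like the unit_yellow but brown is not meant. Leave any purple look-alike of the unit_green alone.

How it is judged:
On the way, in this order (a step that is already met when the one before it is completed fails the run):
1. a finger pushes the green cap in by at least 6 mm (value of joint cap_green above 0.006 m and contact force between the fingers and unit_green above 0.3 N).
2. a finger pushes the yellow cap in by at least 6 mm (value of joint cap_yellow above 0.006 m and contact force between the fingers and unit_yellow above 0.3 N).
3. a finger pushes the blue cap in by at least 6 mm (value of joint cap_blue above 0.006 m and contact force between the fingers and unit_blue above 0.3 N).
At the end, for the whole second after the job is handed in: The green, yellow and blue caps are each in by at least 6 mm of their 10 mm, the red cap by less than 4 mm; every unit stands upright, at rest and within 30 mm of where it started, and so does every other loose thing within 30 mm (value of joint each of cap_green, cap_yellow, cap_blue above 0.006 m and value of joint cap_red below 0.004 m and distance of each of unit_green, unit_yellow, unit_blue, unit_red, mug, jar, spool, bracket, wrench, scraper, tray from where it was at the start of the episode below 0.03 m and angle between each of unit_green, unit_yellow, unit_blue, unit_red's own z axis and vertical below 0.1 rad and linear speed of each of unit_green, unit_yellow, unit_blue, unit_red below 0.02 m/s); the robot touches nothing.
It fails at once if the yellow cap is pushed before the green one is in, or the blue before the yellow ((value of joint cap_yellow above 0.004 m and value of joint cap_green below 0.006 m) or (value of joint cap_blue above 0.004 m and value of joint cap_yellow below 0.006 m)).
It fails at once if the red cap is pushed (value of joint cap_red above 0.004 m).
It fails at once if a unit is pushed harder than 20 N (contact force between any of the fingers, the arm and unit_green above 20 N or contact force between any of the fingers, the arm and unit_yellow above 20 N or contact force between any of the fingers, the arm and unit_blue above 20 N or contact force between any of the fingers, the arm and unit_red above 20 N).
It fails at once if a unit is lifted, tipped or shoved more than 30 mm (height (world z) of any of unit_green, unit_yellow, unit_blue, unit_red above 0.012 m or angle between any of unit_green, unit_yellow, unit_blue, unit_red's own z axis and vertical above 0.25 rad or distance of any of unit_green, unit_yellow, unit_blue, unit_red from where it was at the start of the episode above 0.03 m).
It fails at once if another thing on the bench is shoved or lifted more than 30 mm, or an upright one is tipped (distance of any of mug, jar, spool, bracket, wrench, scraper, tray from where it was at the start of the episode above 0.03 m or angle between any of mug, jar, spool, bracket, tray's own z axis and vertical above 0.3 rad).
It also fails if it takes over 51 s, if anything falls off the work surface, if the arm or the gripper's body presses on something with over 40 N, if the wrist force passes 120 N, or if a joint passes its speed limit or range.

## Robot

A 6-joint arm with a two-finger parallel gripper is mounted at the origin on the work surface. World frame = base frame: x ahead of the robot, y to its left, z up, the work surface at z = 0. Lengths are in m, angles in rad, forces in N, time in s.
With the tool pointing down it reaches from about 0.35 to 0.975 m from the base axis. Payload 4.9 kg.
Tool frame: the origin (TCP) lies midway between the tips of the shut fingers; the grasp point (between the pads) lies 19 mm behind it; z points along the fingers, y is the direction in which the jaws open and shut (so a half turn about z gives the same grasp; the last joint's range is limited). The gripper opens to 85 mm and grips with 20 to 120 N. Pads are 22 mm wide; open, the fingers measure 114 mm over their backs; the gripper's body (76 mm by 85 mm) begins 54 mm behind the grasp point. The pads swing forward as they close: fully open they stand 13 mm farther back than shut.
Start: joints at [1.119, 0.053, 1.613, -0, 1.476, -0.119], TCP at [0.204, 0.591, 0.231] pointing down, gripper open.
Joint ranges: [-3.01, 3.01], [-1.01, 2.22], [0.06, 2.58], [-1.02, 4.17], [0.09, 2.62], [-3.14, 3.14]. Speed limits (rad/s): [2.57, 2.57, 3.14, 3.14, 3.14, 3.14].

## Interface

Orientations are given as a unit quaternion [w, x, y, z].
In Python, from plant import manip gives the robot as it stands. The module is installed in compiled form; this text tells all that it offers.
- The arm moves only by the tool move_arm, never from a script. Its argument "rows" is a list of rows, each an object of numbers: "tx", "ty", "tz": the shift along the tool's x, y, z in m; "ax", "ay", "az": the turn, a rotation vector about the tool's x, y, z in degrees; "jaw": the closure in counts, from 0 (fully open) to 255 (shut). In form: [{"tx": .., "ty": .., "tz": .., "ax": .., "ay": .., "az": .., "jaw": ..}, ...]. A call has 1 to 12 rows; each row shifts and turns the pose as measured when the row begins, along the tool's axes as they then stand; what a row does not reach is not made up. A row lasts 1/10 s, in which the tool goes at most 50 mm and 8.59 degrees, less where a joint would pass 70% of its speed; a pose out of reach is approached as far as the arm can. A call with a gripper value outside its range is refused whole. The fingers move at their own pace and stop on an object; the grip force is fixed at half the most. Time passes only in rows, so rows that do not move let the fingers close. It gives the time, the measured TCP pose, the force and the opening at its end, in the units of the state.
- manip.state(): the state, without advancing time (a new reading comes with each control period).
- manip.grab_frame(name): name is "scene" or "top"; returns a dict with "color" (420x560x3 uint8, red, green, blue), "intrinsics" (3x3 intrinsics, pixels), "dist_coeffs" ([k1, k2, p1, p2, k3] as OpenCV has them; the pictures are not rectified), "R" (3x3) and "t" (3): a world point X has camera coordinates R X + t. Camera axes: x right, y down, z forward; pixel columns grow to the right and rows downward; lengths in m; the calibration is good to about 2 mm. A picture is of the moment at which its call begins. There is no depth.
- manip.job_done(): hands the job in, once; it reports no verdict.
The state is a dict: "time": time; "joint_pos": joint angles; "joint_vel": joint speeds; "joint_efforts": joint torques, N m; "tool_pos": TCP position; "tool_rot": TCP orientation; "contact_force": force on the tool from outside, world axes, zero at the start; "ft_torque": the same for the moment, N m; "gripper_width": opening from 0.0 (shut) to 1.0 (fully open).
Only numpy, scipy, OpenCV 4.12 (cv2) and the standard library are available. Lean on these libraries where they do the work, as an engineer would, in place of code of your own. Each camera call takes 0.05 s, during which the arm holds its last target.

## Working session

There is one attempt and no reset: what is moved stays moved. The work goes in short steps, Python scripts to look and compute and a tool call to move; the robot and the scene stay as the last step left them, time stands still between calls to the robot, and variables do not carry over. Pictures are saved under pics/ and viewed, and the job is handed in when it is done.

Besides the shell and the picture viewer there is one more tool, called after "Call:" as name([rows], argument=value, ...), one row to a line, values as JSON. move_arm: Moves the arm, as the interface text tells. Its arguments: {"type":"object","properties":{"rows":{"type":"array"}},"required":["rows"]}

```bash
mkdir -p pics; python3 - <<'E'
from plant import manip
import cv2,pickle
for n in("scene","top"):
    f=manip.grab_frame(n); pickle.dump(f,open(n+".pkl","wb"))
    cv2.imwrite(f"pics/{n}0.png",f["color"][:,:,::-1])
    print(n,f["intrinsics"],f["dist_coeffs"],f["R"],f["t"])
print(manip.state())
E
```

```text
scene [[403.38146946   0.         280.6010458 ]
 [  0.         403.38146946 208.44903792]
 [  0.           0.           1.        ]] [-0.07501394  0.          0.          0.          0.        ] [[ 0.63420255  0.77303654 -0.01419958]
 [ 0.38377227 -0.33068559 -0.86218669]
 [-0.67119742  0.54135159 -0.50639163]] [-0.30305386 -0.15363247  1.39799992]
top [[391.71537593   0.         274.16753555]
 [  0.         391.71537593 214.915145  ]
 [  0.           0.           1.        ]] [-0.08216887  0.          0.          0.          0.        ] [[-0.00814095 -0.99964458 -0.02538596]
 [-0.98031715  0.0129864  -0.19700163]
 [ 0.19726129  0.02328251 -0.98007444]] [-0.02899168  0.54632964  0.80722141]
{'time': 0.1, 'joint_pos': array([ 1.11901728e+00,  5.33012700e-02,  1.61412804e+00, -8.42442193e-06,
        1.47599885e+00, -1.18972567e-01]), 'joint_vel': array([-1.17894704e-05, -9.73581743e-04, -3.84778586e-03,  1.06168884e-03,
       -2.90127336e-04,  6.28177810e-04]), 'joint_efforts': array([-4.65922494e-04, -3.94903672e+01, -3.71362531e+01, -1.97925901e-04,
        3.92313232e-03,  3.88070146e-05]), 'tool_pos': array([0.20392882, 0.59021136, 0.2301966 ]), 'tool_rot': array([-2.54340483e-04,  1.65635882e-01,  9.86186550e-01, -8.81814945e-04]), 'contact_force': array([-0.41620724,  1.23391679,  0.18641051]), 'ft_torque': array([0.01502218, 0.03050726, 0.00385889]), 'gripper_width': 1.0039058236052114}
```

View pics/scene0.png

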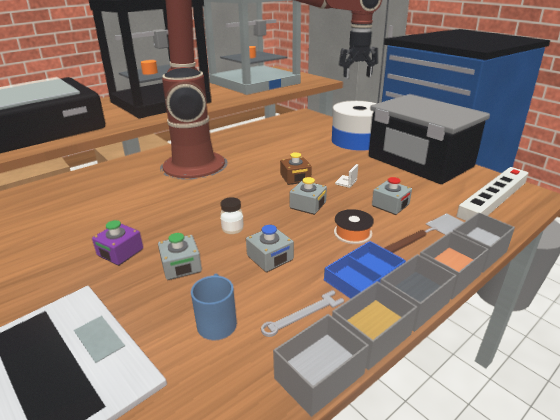

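View pics/top0.png

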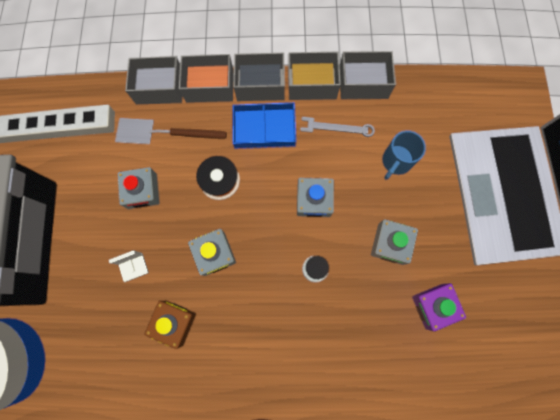

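Top view: the units with grey bodies are green (400,240), yellow (208,251), blue (316,194) and red (131,184). The look-alikes are a purple unit with a green cap (447,307) and a brown unit with a yellow cap (164,325). The ones meant are the grey-bodied ones, as described. Next I measure the caps and check them in an enlarged crop.

```bash
cat > h.py <<'E'
import cv2,pickle,numpy as np
RG={'green':(45,80),'yellow':(24,35),'blue':(105,125),'red':(0,6)}
TOP={'green':(400,240),'yellow':(208,251),'blue':(316,194),'red':(131,184)}
SC={'green':(177,240),'yellow':(309,184),'blue':(269,230),'red':(394,183)}
def cen(f,c,near,lo=110):
    hsv=cv2.cvtColor(f["color"],cv2.COLOR_RGB2HSV)
    m=cv2.inRange(hsv,(RG[c][0],140,lo),(RG[c][1],255,255))
    n,l,s,ce=cv2.connectedComponentsWithStats(m)
    best=min((i for i in range(1,n) if s[i,4]>15),key=lambda i:np.hypot(*(ce[i]-near)))
    return ce[best],s[best]
def ray(f,p):
    u=cv2.undistortPoints(np.array([[p]],float),f["intrinsics"],f["dist_coeffs"])[0,0]
    R,t=f["R"],f["t"]; return -R.T@t, R.T@np.array([u[0],u[1],1])
def plane(f,p,z):
    o,d=ray(f,p); return o+d*(z-o[2])/d[2]
def proj(f,X):
    return cv2.projectPoints(np.array([X],float),cv2.Rodrigues(f["R"])[0],f["t"],f["intrinsics"],f["dist_coeffs"])[0][0,0]
E
python3 - <<'E'
from h import *
t=pickle.load(open('top.pkl','rb'));s=pickle.load(open('scene.pkl','rb'))
for c in RG:
    a,sa=cen(t,c,TOP[c]);b,sb=cen(s,c,SC[c])
    print(c,a.round(1),sa,plane(t,a,.082).round(4),'|',b.round(1),sb,plane(s,b,.080).round(4))
I=t["color"][:,:,::-1]
cr=[cv2.resize(I[TOP[c][1]-35:TOP[c][1]+35,TOP[c][0]-35:TOP[c][0]+35],(390,290) if 0 else (260,260),interpolation=cv2.INTER_CUBIC) for c in('green','yellow','blue')]
cv2.imwrite('pics/crop.png',np.hstack(cr))
E
```

```text
Traceback (most recent call last):
  File "h.py", line 9, in cen
    best=min((i for i in range(1,n) if s[i,4]>15),key=lambda i:np.hypot(*(ce[i]-near)))
ValueError: min() iterable argument is empty
```

```bash
python3 - <<'E'
from h import *
t=pickle.load(open('top.pkl','rb'));s=pickle.load(open('scene.pkl','rb'))
for f,P in((t,TOP),(s,SC)):
    h=cv2.cvtColor(f["color"],cv2.COLOR_RGB2HSV)
    for c in P: print(c,h[P[c][1]-2:P[c][1]+3:2,P[c][0]].tolist())
I=t["color"][:,:,::-1]
cr=[cv2.resize(I[TOP[c][1]-35:TOP[c][1]+35,TOP[c][0]-35:TOP[c][0]+35],(260,260),interpolation=cv2.INTER_CUBIC) for c in('green','yellow','blue')]
cv2.imwrite('pics/crop.png',np.hstack(cr))
E
```

```text
green [[66, 160, 183], [66, 158, 184], [65, 158, 184]]
yellow [[30, 215, 240], [30, 217, 240], [30, 216, 240]]
blue [[108, 192, 231], [108, 190, 231], [108, 189, 232]]
red [[1, 230, 227], [1, 229, 227], [1, 229, 228]]
green [[64, 128, 176], [63, 125, 169], [55, 67, 140]]
yellow [[26, 158, 244], [20, 58, 193], [18, 22, 196]]
blue [[111, 163, 218], [111, 163, 218], [111, 162, 217]]
red [[1, 192, 223], [1, 187, 169], [18, 19, 197]]
```

View pics/crop.png

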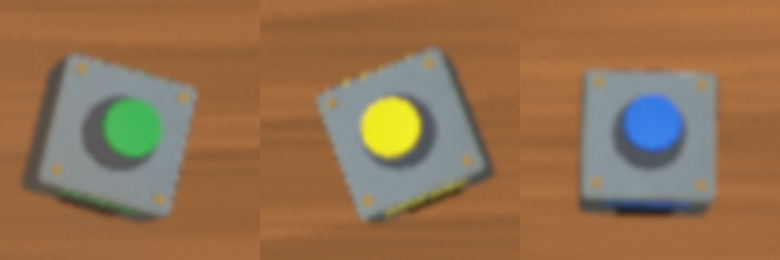

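The crop shows grey bodies under the green, yellow and blue caps, which confirms the targets.

```bash
sed -i 's/,140,lo/,95,lo/; s/(24,35)/(23,35)/; s/(105,125)/(104,115)/' h.py; python3 - <<'E'
from h import *
from plant import manip
t=pickle.load(open('top.pkl','rb'));s=pickle.load(open('scene.pkl','rb'))
for c in RG:
    a,sa=cen(t,c,TOP[c]);b,sb=cen(s,c,SC[c])
    (o1,d1),(o2,d2)=ray(t,a),ray(s,b)
    k=np.linalg.lstsq(np.c_[d1,-d2],o2-o1,rcond=None)[0]
    X=(o1+d1*k[0]+o2+d2*k[1])/2; gap=np.linalg.norm(o1+d1*k[0]-o2-d2*k[1])
    print(c,a.round(1),sa[2:],plane(t,a,.082).round(4),'|',b.round(1),sb[2:],plane(s,b,.081).round(4),'tri',X.round(4),gap.round(4))
from scipy.spatial.transform import Rotation as Ro
st=manip.state();q=st['tool_rot'];print(Ro.from_quat(q,scalar_first=True).as_matrix().round(3))
# obstacles at table
for n,p,z in(('mug',(405,147),.09),('jar',(317,267),.08),('spool',(217,176),.042),('laptop',(455,140),.0),('bracket',(130,265),.05)): print(n,plane(t,p,z).round(3))
E
```

```text
green [400. 239.] [ 15  16 195] [ 0.4852 -0.2996  0.082 ] | [175.9 237. ] [ 15   9 112] [ 0.4861 -0.2986  0.081 ] tri [ 0.4857 -0.2992  0.0811] 0.0014
yellow [207.9 249.8] [ 17  17 223] [0.4673 0.1046 0.082 ] | [308.2 179.7] [12  6 53] [0.4692 0.1061 0.081 ] tri [0.4681 0.1058 0.0804] 0.0021
blue [316.1 191.8] [ 17  17 215] [ 0.5898 -0.1259  0.082 ] | [268.8 229.1] [ 15   9 113] [ 0.5924 -0.1263  0.081 ] tri [ 0.5906 -0.1257  0.0798] 0.001
red [130.5 182.2] [ 16  15 176] [0.6184 0.2816 0.082 ] | [393.5 180.1] [12  7 72] [0.6226 0.2802 0.081 ] tri [0.6199 0.2835 0.0786] 0.0012
[[-0.945  0.327 -0.001]
 [ 0.327  0.945 -0.002]
 [ 0.    -0.002 -1.   ]]
mug [ 0.687 -0.323  0.09 ]
jar [ 0.429 -0.123  0.08 ]
spool [0.641 0.096 0.042]
laptop [ 0.739 -0.479  0.   ]
bracket [0.439 0.284 0.05 ]
```

Both views agree to about 2 mm. I'll shut the gripper and travel at safe height.

Call:
move_arm([
  {"tx":-0.037,"ty":-0.025,"jaw":255},
  {"tx":-0.037,"ty":-0.025,"jaw":255},
  {"tx":-0.037,"ty":-0.025,"jaw":255},
  {"tx":-0.037,"ty":-0.025,"jaw":255},
  {"tx":-0.037,"ty":-0.025,"jaw":255},
  {"tx":-0.037,"ty":-0.025,"jaw":255},
  {"tx":-0.037,"ty":-0.025,"jaw":255},
  {"tx":-0.037,"ty":-0.025,"jaw":255},
  {"tx":-0.037,"ty":-0.025,"jaw":255},
  {"tx":-0.037,"ty":-0.025,"jaw":255},
  {"tx":-0.037,"ty":-0.025,"jaw":255},
])

```text
schema error: expected keys tx, ty, tz, ax, ay, az, jaw
```

Call:
move_arm([
  {"tx":-0.037,"ty":-0.025,"tz":0,"ax":0,"ay":0,"az":0,"jaw":255},
  {"tx":-0.037,"ty":-0.025,"tz":0,"ax":0,"ay":0,"az":0,"jaw":255},
  {"tx":-0.037,"ty":-0.025,"tz":0,"ax":0,"ay":0,"az":0,"jaw":255},
  {"tx":-0.037,"ty":-0.025,"tz":0,"ax":0,"ay":0,"az":0,"jaw":255},
  {"tx":-0.037,"ty":-0.025,"tz":0,"ax":0,"ay":0,"az":0,"jaw":255},
  {"tx":-0.037,"ty":-0.025,"tz":0,"ax":0,"ay":0,"az":0,"jaw":255},
  {"tx":-0.037,"ty":-0.025,"tz":0,"ax":0,"ay":0,"az":0,"jaw":255},
  {"tx":-0.037,"ty":-0.025,"tz":0,"ax":0,"ay":0,"az":0,"jaw":255},
  {"tx":-0.037,"ty":-0.025,"tz":0,"ax":0,"ay":0,"az":0,"jaw":255},
  {"tx":-0.037,"ty":-0.025,"tz":0,"ax":0,"ay":0,"az":0,"jaw":255},
  {"tx":-0.037,"ty":-0.025,"tz":0,"ax":0,"ay":0,"az":0,"jaw":255},
])

```text
time: 1.2
tool_pos: [0.5043, 0.1857, 0.2243]
tool_rot: [-0.003, 0.16, 0.987, -0.003]
contact_force: [0.7, 0.3, -0.3]
gripper_width: -0.003
```

```bash
cat > go.py <<'E'
import sys,numpy as np
from plant import manip
from scipy.spatial.transform import Rotation as Ro
s=manip.state();R=Ro.from_quat(s['tool_rot'],scalar_first=True)
print('t',s['time'],'pos',s['tool_pos'].round(4),'F',s['contact_force'].round(2),'w',round(s['gripper_width'],3),'rotz',R.as_matrix()[:,2].round(4),'j',s['joint_pos'].round(2))
if len(sys.argv)>3:
    d=R.inv().apply(np.array(list(map(float,sys.argv[1:4])))-s['tool_pos']);print('tool d',d.round(4),'n50',np.linalg.norm(d)/.05)
down=np.array([0,0,-1.]);z=R.apply([0,0,1]);v=np.cross(z,down);print('tilt fix deg(tool)',np.degrees(R.inv().apply(v)).round(2))
E
python3 go.py 0.486 -0.299 0.2
```

```text
t 1.2 pos [0.5043 0.1857 0.2243] F [ 0.72  0.29 -0.27] w -0.003 rotz [-0.0066 -0.0056 -1.    ] j [ 0.22 -0.15  1.82 -0.    1.48 -1.03]
tool d [-0.1359 -0.4655  0.0271] n50 9.712769017965735
tilt fix deg(tool) [-0.42 -0.26 -0.  ]
```

Call:
move_arm([
  {"tx":-0.012,"ty":-0.042,"tz":0.002,"ax":0,"ay":0,"az":0,"jaw":255},
  {"tx":-0.012,"ty":-0.042,"tz":0.002,"ax":0,"ay":0,"az":0,"jaw":255},
  {"tx":-0.012,"ty":-0.042,"tz":0.002,"ax":0,"ay":0,"az":0,"jaw":255},
  {"tx":-0.012,"ty":-0.042,"tz":0.002,"ax":0,"ay":0,"az":0,"jaw":255},
  {"tx":-0.012,"ty":-0.042,"tz":0.002,"ax":0,"ay":0,"az":0,"jaw":255},
  {"tx":-0.012,"ty":-0.042,"tz":0.002,"ax":0,"ay":0,"az":0,"jaw":255},
  {"tx":-0.012,"ty":-0.042,"tz":0.002,"ax":0,"ay":0,"az":0,"jaw":255},
  {"tx":-0.012,"ty":-0.042,"tz":0.002,"ax":0,"ay":0,"az":0,"jaw":255},
  {"tx":-0.012,"ty":-0.042,"tz":0.002,"ax":0,"ay":0,"az":0,"jaw":255},
  {"tx":-0.012,"ty":-0.042,"tz":0.002,"ax":0,"ay":0,"az":0,"jaw":255},
  {"tx":-0.012,"ty":-0.042,"tz":0.002,"ax":0,"ay":0,"az":0,"jaw":255},
  {"tx":0,"ty":0,"tz":0,"ax":-0.4,"ay":-0.3,"az":0,"jaw":255},
])

```text
time: 2.4
tool_pos: [0.4783, -0.3174, 0.1983]
tool_rot: [-0.002, 0.163, 0.987, 0.0]
contact_force: [-0.0, 1.3, -0.1]
gripper_width: -0.002
```

```bash
python3 go.py 0.486 -0.299 0.1
```

```text
t 2.4 pos [ 0.4783 -0.3174  0.1983] F [-0.    1.26 -0.1 ] w -0.002 rotz [-0.0047  0.0011 -1.    ] j [-0.71 -0.04  1.76 -0.    1.42 -1.96]
tool d [-0.0018  0.02    0.0983] n50 2.0068049994384163
tilt fix deg(tool) [-0.02 -0.28 -0.  ]
```

Call:
move_arm([
  {"tx":-0.001,"ty":0.01,"tz":0.02,"ax":0,"ay":-0.2,"az":0,"jaw":255},
  {"tx":-0.001,"ty":0.01,"tz":0.02,"ax":0,"ay":0,"az":0,"jaw":255},
  {"tx":0,"ty":0,"tz":0.02,"ax":0,"ay":0,"az":0,"jaw":255},
  {"tx":0,"ty":0,"tz":0.02,"ax":0,"ay":0,"az":0,"jaw":255},
  {"tx":0,"ty":0,"tz":0,"ax":0,"ay":0,"az":0,"jaw":255},
])

```text
time: 2.9
tool_pos: [0.4856, -0.2976, 0.1143]
tool_rot: [-0.001, 0.165, 0.986, 0.002]
contact_force: [-0.8, -0.6, -0.4]
gripper_width: -0.005
```

```bash
python3 go.py 0.486 -0.299 0.095; python3 - <<'E'
from h import *
from plant import manip
fs=[]
for n in('scene','top'):
    f=manip.grab_frame(n); p=proj(f,[.486,-.299,.083]).astype(int)
    fs.append(cv2.resize(f['color'][p[1]-50:p[1]+40,max(p[0]-50,0):p[0]+50,::-1],(400,360),interpolation=cv2.INTER_CUBIC))
cv2.imwrite('pics/g1.png',np.hstack(fs))
E
```

```text
t 2.9 pos [ 0.4856 -0.2976  0.1143] F [-0.77 -0.58 -0.38] w -0.005 rotz [-0.0023  0.0036 -1.    ] j [-0.68  0.03  1.84  0.    1.28 -1.92]
tool d [-0.0009 -0.0012  0.0193] n50 0.38764572453160406
tilt fix deg(tool) [ 0.15 -0.19  0.  ]
```

View pics/g1.png

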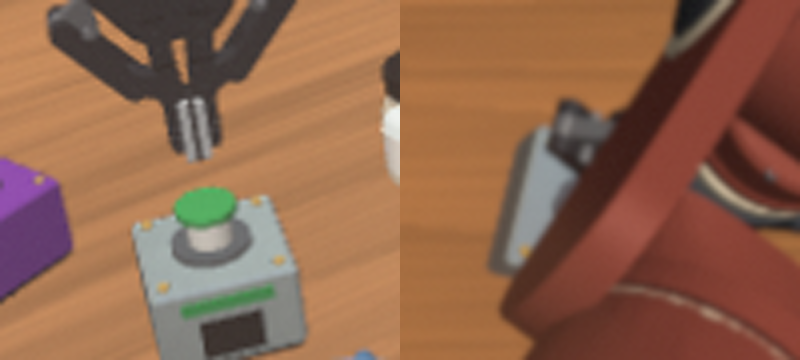

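Call:
move_arm([
  {"tx":-0.001,"ty":-0.001,"tz":0.006,"ax":0,"ay":0,"az":0,"jaw":255},
  {"tx":0,"ty":0,"tz":0.006,"ax":0,"ay":0,"az":0,"jaw":255},
  {"tx":0,"ty":0,"tz":0.006,"ax":0,"ay":0,"az":0,"jaw":255},
  {"tx":0,"ty":0,"tz":0.004,"ax":0,"ay":0,"az":0,"jaw":255},
  {"tx":0,"ty":0,"tz":0.002,"ax":0,"ay":0,"az":0,"jaw":255},
  {"tx":0,"ty":0,"tz":0,"ax":0,"ay":0,"az":0,"jaw":255},
])

```text
time: 3.6
tool_pos: [0.4904, -0.3021, 0.0966]
tool_rot: [0.004, 0.165, 0.986, -0.002]
contact_force: [0.1, 0.2, -0.3]
gripper_width: 0.003
```

```bash
python3 go.py 0.486 -0.299 0.0715
```

```text
t 3.6 pos [ 0.4904 -0.3021  0.0966] F [ 0.08  0.17 -0.29] w 0.003 rotz [ 0.008  -0.0047 -1.    ] j [-0.68  0.05  1.85  0.    1.23 -1.92]
tool d [0.0054 0.0016 0.0251] n50 0.5137516812907916
tilt fix deg(tool) [-0.11  0.52 -0.  ]
```

Call:
move_arm([
  {"tx":0.005,"ty":0.002,"tz":0.002,"ax":0,"ay":0.5,"az":0,"jaw":255},
  {"tx":0,"ty":0,"tz":0.002,"ax":0,"ay":0,"az":0,"jaw":255},
  {"tx":0,"ty":0,"tz":0,"ax":0,"ay":0,"az":0,"jaw":255},
])

```text
time: 3.9
tool_pos: [0.486, -0.2984, 0.0925]
tool_rot: [-0.0, 0.165, 0.986, -0.001]
contact_force: [-0.1, 0.1, -0.5]
gripper_width: 0.002
```

```bash
python3 go.py 0.486 -0.299 0.0715
```

```text
t 3.9 pos [ 0.486  -0.2984  0.0925] F [-0.14  0.12 -0.5 ] w 0.002 rotz [-7.0e-04 -1.8e-03 -1.0e+00] j [-0.68  0.05  1.86 -0.    1.23 -1.92]
tool d [-0.0002 -0.0005  0.021 ] n50 0.41990955134347596
tilt fix deg(tool) [-0.11 -0.    0.  ]
```

Call:
move_arm([
  {"tx":0,"ty":0,"tz":0.003,"ax":0,"ay":0,"az":0,"jaw":255},
  {"tx":0,"ty":0,"tz":0.003,"ax":0,"ay":0,"az":0,"jaw":255},
  {"tx":0,"ty":0,"tz":0.003,"ax":0,"ay":0,"az":0,"jaw":255},
  {"tx":0,"ty":0,"tz":0.003,"ax":0,"ay":0,"az":0,"jaw":255},
])

```text
time: 4.3
tool_pos: [0.4864, -0.2987, 0.0804]
tool_rot: [0.0, 0.165, 0.986, -0.001]
contact_force: [0.1, 0.3, 3.1]
gripper_width: 0.001
```

```bash
python3 go.py 0.486 -0.299 0.0715
```

```text
t 4.3 pos [ 0.4864 -0.2987  0.0804] F [0.14 0.29 3.06] w 0.001 rotz [ 4.0e-04 -2.7e-03 -1.0e+00] j [-0.68  0.07  1.86 -0.    1.21 -1.92]
tool d [ 0.0003 -0.0004  0.0089] n50 0.1783996151325456
tilt fix deg(tool) [-0.14  0.07 -0.  ]
```

Contact at about 3 N, as expected. Now pushing down through the slide.

Call:
move_arm([
  {"tx":0,"ty":0,"tz":0.003,"ax":0,"ay":0,"az":0,"jaw":255},
  {"tx":0,"ty":0,"tz":0.003,"ax":0,"ay":0,"az":0,"jaw":255},
  {"tx":0,"ty":0,"tz":0.002,"ax":0,"ay":0,"az":0,"jaw":255},
  {"tx":0,"ty":0,"tz":0.001,"ax":0,"ay":0,"az":0,"jaw":255},
])

```text
time: 4.7
tool_pos: [0.4865, -0.2987, 0.0712]
tool_rot: [0.0, 0.164, 0.986, -0.001]
contact_force: [-0.6, 0.7, 3.1]
gripper_width: -0.001
```

```bash
python3 go.py 0.486 -0.299 0.0705
```

```text
t 4.7 pos [ 0.4865 -0.2987  0.0712] F [-0.62  0.66  3.05] w -0.001 rotz [-1.0e-04 -2.2e-03 -1.0e+00] j [-0.68  0.08  1.87 -0.    1.19 -1.92]
tool d [ 0.0003 -0.0004  0.0007] n50 0.017310270409454192
tilt fix deg(tool) [-0.12  0.03  0.  ]
```

Call:
move_arm([
  {"tx":0,"ty":0,"tz":0.002,"ax":0,"ay":0,"az":0,"jaw":255},
])

```text
time: 4.8
tool_pos: [0.4865, -0.2988, 0.0695]
tool_rot: [0.0, 0.164, 0.986, -0.001]
contact_force: [-1.6, 2.2, 6.3]
gripper_width: -0.003
```

Call:
move_arm([
  {"tx":0,"ty":0,"tz":-0.02,"ax":0,"ay":0,"az":0,"jaw":255},
  {"tx":0,"ty":0,"tz":-0.03,"ax":0,"ay":0,"az":0,"jaw":255},
  {"tx":0,"ty":0,"tz":-0.04,"ax":0,"ay":0,"az":0,"jaw":255},
  {"tx":0,"ty":0,"tz":-0.04,"ax":0,"ay":0,"az":0,"jaw":255},
  {"tx":0,"ty":0,"tz":0,"ax":0,"ay":0,"az":0,"jaw":255},
])

```text
time: 5.3
tool_pos: [0.4856, -0.2979, 0.1995]
tool_rot: [-0.002, 0.165, 0.986, -0.0]
contact_force: [0.1, -0.3, 1.4]
gripper_width: 0.004
```

```bash
python3 go.py 0.468 0.105 0.19; python3 - <<'E'
from h import *
from plant import manip
f=manip.grab_frame('scene'); b,sb=cen(f,'green',SC['green']); print(b,sb,plane(f,b,.071),'pred',[proj(f,[.486,-.299,z]).round(1) for z in(.081,.071)])
p=b.astype(int)
cv2.imwrite('pics/g2.png',cv2.resize(f['color'][p[1]-50:p[1]+50,p[0]-50:p[0]+50,::-1],(500,500),interpolation=cv2.INTER_CUBIC))
E
```

```text
t 5.3 pos [ 0.4856 -0.2979  0.1995] F [ 0.13 -0.31  1.37] w 0.004 rotz [-3.1e-03  1.0e-04 -1.0e+00] j [-0.68 -0.05  1.77 -0.    1.43 -1.92]
tool d [0.1475 0.3754 0.0096] n50 8.0686504888314
tilt fix deg(tool) [-0.05 -0.17 -0.  ]
[176.22807018 240.80701754] [169 236  15  10 114] [ 0.4856568  -0.29929399  0.071     ] pred [array([175.7, 237. ]), array([176.4, 240.8])]
```

View pics/g2.png

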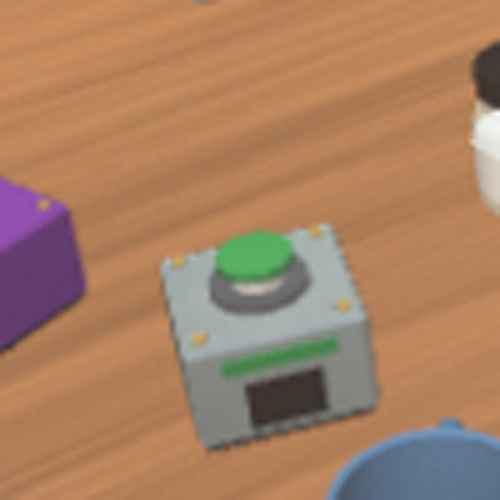

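The green cap stays in: its centre is at (176.2,240.8), matching the fully-in prediction (176.4,240.8), and the unit has not moved. Next is yellow.

Call:
move_arm([
  {"tx":0.015,"ty":0.038,"tz":0,"ax":0,"ay":0,"az":0,"jaw":255},
  {"tx":0.015,"ty":0.038,"tz":0,"ax":0,"ay":0,"az":0,"jaw":255},
  {"tx":0.015,"ty":0.038,"tz":0,"ax":0,"ay":0,"az":0,"jaw":255},
  {"tx":0.015,"ty":0.038,"tz":0,"ax":0,"ay":0,"az":0,"jaw":255},
  {"tx":0.015,"ty":0.038,"tz":0,"ax":0,"ay":0,"az":0,"jaw":255},
  {"tx":0.015,"ty":0.038,"tz":0,"ax":0,"ay":0,"az":0,"jaw":255},
  {"tx":0.015,"ty":0.038,"tz":0,"ax":0,"ay":0,"az":0,"jaw":255},
  {"tx":0.015,"ty":0.038,"tz":0,"ax":0,"ay":0,"az":0,"jaw":255},
  {"tx":0.015,"ty":0.038,"tz":0,"ax":0,"ay":0,"az":0,"jaw":255},
  {"tx":0.01,"ty":0.03,"tz":0,"ax":0,"ay":0,"az":0,"jaw":255},
  {"tx":0,"ty":0,"tz":0,"ax":0,"ay":0,"az":0,"jaw":255},
])

```text
time: 6.45
tool_pos: [0.4603, 0.1166, 0.1781]
tool_rot: [-0.014, 0.167, 0.986, 0.002]
contact_force: [-0.1, -0.4, -0.4]
gripper_width: 0.0
```

```bash
python3 go.py 0.468 0.105 0.12
```

```text
t 6.45 pos [0.4603 0.1166 0.1781] F [-0.08 -0.38 -0.43] w 0.0 rotz [-0.0269  0.0079 -0.9996] j [ 0.09 -0.26  1.99  0.01  1.44 -1.15]
tool d [-0.0127 -0.0083  0.0578] n50 1.1945030613592522
tilt fix deg(tool) [-0.08 -1.6  -0.  ]
```

Call:
move_arm([
  {"tx":-0.006,"ty":-0.004,"tz":0.01,"ax":0,"ay":-1.6,"az":0,"jaw":255},
  {"tx":-0.005,"ty":-0.004,"tz":0.02,"ax":0,"ay":0,"az":0,"jaw":255},
  {"tx":0,"ty":0,"tz":0.02,"ax":0,"ay":0,"az":0,"jaw":255},
  {"tx":0,"ty":0,"tz":0,"ax":0,"ay":0,"az":0,"jaw":255},
])

```text
time: 6.85
tool_pos: [0.4653, 0.1042, 0.1208]
tool_rot: [-0.003, 0.166, 0.986, -0.002]
contact_force: [-0.4, -0.4, -0.1]
gripper_width: -0.002
```

```bash
python3 go.py 0.468 0.105 0.095
```

```text
t 6.85 pos [0.4653 0.1042 0.1208] F [-0.44 -0.44 -0.11] w -0.002 rotz [-0.006  -0.0038 -1.    ] j [ 0.07 -0.21  2.05 -0.    1.31 -1.17]
tool d [-0.0024  0.0018  0.0258] n50 0.518545706145639
tilt fix deg(tool) [-0.32 -0.25  0.  ]
```

Call:
move_arm([
  {"tx":-0.002,"ty":0.002,"tz":0.01,"ax":-0.3,"ay":-0.2,"az":0,"jaw":255},
  {"tx":0,"ty":0,"tz":0.009,"ax":0,"ay":0,"az":0,"jaw":255},
  {"tx":0,"ty":0,"tz":0.006,"ax":0,"ay":0,"az":0,"jaw":255},
  {"tx":0,"ty":0,"tz":0,"ax":0,"ay":0,"az":0,"jaw":255},
])

```text
time: 7.25
tool_pos: [0.468, 0.1042, 0.0937]
tool_rot: [-0.001, 0.167, 0.986, -0.0]
contact_force: [0.2, -0.3, -0.0]
gripper_width: 0.002
```

```bash
python3 go.py 0.468 0.105 0.092;  python3 - <<'E'
from h import *
from plant import manip
f=manip.grab_frame('scene'); p=proj(f,[.468,.105,.083]).astype(int)
cv2.imwrite('pics/y1.png',cv2.resize(f['color'][p[1]-50:p[1]+50,p[0]-50:p[0]+50,::-1],(500,500),interpolation=cv2.INTER_CUBIC))
E
```

```text
t 7.25 pos [0.468  0.1042 0.0937] F [ 0.18 -0.34 -0.  ] w 0.002 rotz [-1.1e-03 -2.0e-04 -1.0e+00] j [ 0.06 -0.17  2.07 -0.    1.25 -1.17]
tool d [0.0003 0.0008 0.0017] n50 0.03699231782752376
tilt fix deg(tool) [-0.03 -0.06 -0.  ]
```

View pics/y1.png

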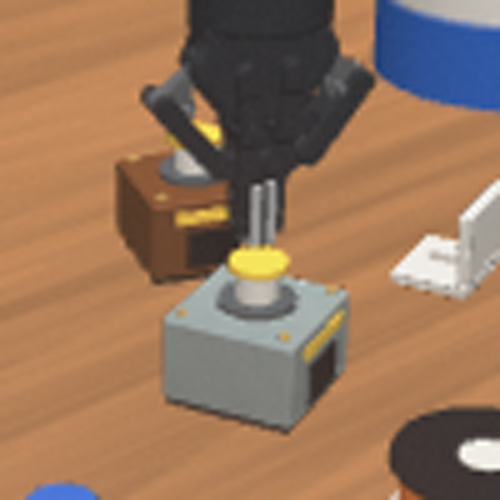

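The fingertip is above the yellow cap of the grey unit, and the brown unit is clear behind it.

Call:
move_arm([
  {"tx":0,"ty":0.001,"tz":0.003,"ax":0,"ay":0,"az":0,"jaw":255},
  {"tx":0,"ty":0,"tz":0.003,"ax":0,"ay":0,"az":0,"jaw":255},
  {"tx":0,"ty":0,"tz":0.003,"ax":0,"ay":0,"az":0,"jaw":255},
  {"tx":0,"ty":0,"tz":0.003,"ax":0,"ay":0,"az":0,"jaw":255},
  {"tx":0,"ty":0,"tz":0.002,"ax":0,"ay":0,"az":0,"jaw":255},
])

```text
time: 7.8
tool_pos: [0.4705, 0.1056, 0.0815]
tool_rot: [0.002, 0.166, 0.986, 0.0]
contact_force: [-1.9, -0.4, 0.3]
gripper_width: -0.003
```

```bash
python3 go.py 0.468 0.105 0.070
```

```text
t 7.8 pos [0.4705 0.1056 0.0815] F [-1.86 -0.44  0.25] w -0.003 rotz [ 4.3e-03  2.0e-04 -1.0e+00] j [ 0.07 -0.15  2.07 -0.    1.22 -1.17]
tool d [ 0.0022 -0.0014  0.0115] n50 0.23522545493946556
tilt fix deg(tool) [0.09 0.23 0.  ]
```

Call:
move_arm([
  {"tx":0.001,"ty":0,"tz":0.003,"ax":0,"ay":0.2,"az":0,"jaw":255},
  {"tx":0,"ty":0,"tz":0.003,"ax":0,"ay":0,"az":0,"jaw":255},
  {"tx":0,"ty":0,"tz":0.003,"ax":0,"ay":0,"az":0,"jaw":255},
  {"tx":0,"ty":0,"tz":0.001,"ax":0,"ay":0,"az":0,"jaw":255},
])

```text
time: 8.2
tool_pos: [0.4705, 0.1057, 0.0719]
tool_rot: [0.001, 0.166, 0.986, 0.001]
contact_force: [-1.6, -0.2, 2.2]
gripper_width: -0.003
```

```bash
python3 go.py 0.468 0.105 0.070
```

```text
t 8.2 pos [0.4705 0.1057 0.0719] F [-1.59 -0.23  2.21] w -0.003 rotz [ 2.4e-03  7.0e-04 -1.0e+00] j [ 0.07 -0.14  2.08  0.    1.2  -1.17]
tool d [ 0.0021 -0.0014  0.0019] n50 0.06387577940149612
tilt fix deg(tool) [0.08 0.12 0.  ]
```

Call:
move_arm([
  {"tx":0,"ty":0,"tz":0.003,"ax":0,"ay":0,"az":0,"jaw":255},
])

```text
time: 8.3
tool_pos: [0.4706, 0.1057, 0.0692]
tool_rot: [0.001, 0.166, 0.986, 0.001]
contact_force: [-2.5, -1.1, 7.1]
gripper_width: -0.002
```

Call:
move_arm([
  {"tx":0,"ty":0,"tz":-0.02,"ax":0,"ay":0,"az":0,"jaw":255},
  {"tx":0,"ty":0,"tz":-0.03,"ax":0,"ay":0,"az":0,"jaw":255},
  {"tx":0,"ty":0,"tz":-0.04,"ax":0,"ay":0,"az":0,"jaw":255},
  {"tx":0,"ty":0,"tz":-0.04,"ax":0,"ay":0,"az":0,"jaw":255},
  {"tx":0,"ty":0,"tz":0,"ax":0,"ay":0,"az":0,"jaw":255},
])

```text
time: 8.8
tool_pos: [0.4681, 0.1059, 0.1986]
tool_rot: [-0.002, 0.166, 0.986, 0.0]
contact_force: [1.4, 0.4, 1.8]
gripper_width: -0.005
```

```bash
python3 go.py 0.591 -0.126 0.19; python3 - <<'E'
from h import *
from plant import manip
f=manip.grab_frame('scene'); b,sb=cen(f,'yellow',SC['yellow']); print(b,sb,plane(f,b,.071),'pred',[proj(f,[.469,.106,z]).round(1) for z in(.081,.071)])
p=b.astype(int)
cv2.imwrite('pics/y2.png',cv2.resize(f['color'][p[1]-50:p[1]+50,p[0]-50:p[0]+50,::-1],(500,500),interpolation=cv2.INTER_CUBIC))
E
```

```text
t 8.8 pos [0.4681 0.1059 0.1986] F [1.36 0.35 1.78] w -0.005 rotz [-0.0046  0.0018 -1.    ] j [ 0.07 -0.28  1.97  0.    1.45 -1.17]
tool d [-0.1923 -0.1787  0.0076] n50 5.251825665725025
tilt fix deg(tool) [ 0.01 -0.28 -0.  ]
[308.03636364 182.65454545] [302 180  13   6  55] [0.46765072 0.10705384 0.071     ] pred [array([308.2, 179.7]), array([308.1, 182.9])]
```

View pics/y2.png

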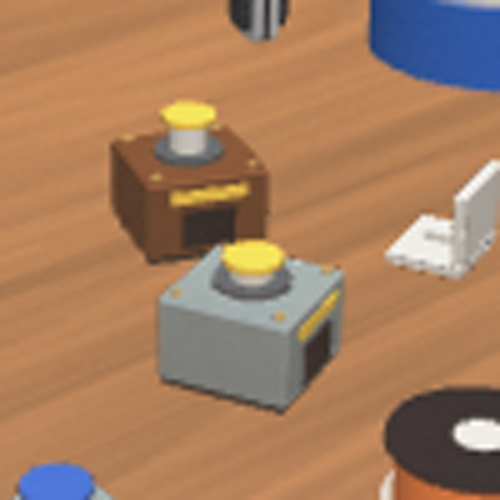

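Yellow is in too: centre (308.0,182.7) against the prediction (308.1,182.9), and the short stem shows it. Next is blue.

Call:
move_arm([
  {"tx":-0.027,"ty":-0.025,"tz":0,"ax":0,"ay":0,"az":0,"jaw":255},
  {"tx":-0.027,"ty":-0.025,"tz":0,"ax":0,"ay":0,"az":0,"jaw":255},
  {"tx":-0.027,"ty":-0.025,"tz":0,"ax":0,"ay":0,"az":0,"jaw":255},
  {"tx":-0.027,"ty":-0.025,"tz":0,"ax":0,"ay":0,"az":0,"jaw":255},
  {"tx":-0.027,"ty":-0.025,"tz":0,"ax":0,"ay":0,"az":0,"jaw":255},
  {"tx":-0.027,"ty":-0.025,"tz":0,"ax":0,"ay":0,"az":0,"jaw":255},
  {"tx":-0.022,"ty":-0.02,"tz":0,"ax":0,"ay":0,"az":0,"jaw":255},
  {"tx":0,"ty":0,"tz":0,"ax":0,"ay":0,"az":0,"jaw":255},
])

```text
time: 9.65
tool_pos: [0.5827, -0.1205, 0.1761]
tool_rot: [-0.014, 0.165, 0.986, 0.002]
contact_force: [-0.8, 0.2, -1.0]
gripper_width: 0.001
```

```bash
python3 go.py 0.591 -0.126 0.12
```

```text
t 9.65 pos [ 0.5827 -0.1205  0.1761] F [-0.84  0.17 -1.  ] w 0.001 rotz [-0.0268  0.0084 -0.9996] j [-0.33  0.04  1.72 -0.    1.41 -1.57]
tool d [-0.0111 -0.0024  0.0558] n50 1.1391188644747519
tilt fix deg(tool) [-0.05 -1.61  0.  ]
```

Call:
move_arm([
  {"tx":-0.005,"ty":-0.002,"tz":0.01,"ax":0,"ay":-1.6,"az":0,"jaw":255},
  {"tx":-0.005,"ty":0,"tz":0.02,"ax":0,"ay":0,"az":0,"jaw":255},
  {"tx":0,"ty":0,"tz":0.02,"ax":0,"ay":0,"az":0,"jaw":255},
  {"tx":0,"ty":0,"tz":0,"ax":0,"ay":0,"az":0,"jaw":255},
])

```text
time: 10.05
tool_pos: [0.5876, -0.1236, 0.1168]
tool_rot: [-0.005, 0.165, 0.986, 0.001]
contact_force: [0.1, 0.4, -1.2]
gripper_width: 0.003
```

```bash
python3 go.py 0.591 -0.126 0.095
```

```text
t 10.05 pos [ 0.5876 -0.1236  0.1168] F [ 0.05  0.44 -1.18] w 0.003 rotz [-0.0089  0.0041 -1.    ] j [-0.33  0.1   1.76  0.    1.29 -1.57]
tool d [-0.0042 -0.0012  0.0218] n50 0.44437105085947315
tilt fix deg(tool) [ 0.06 -0.56 -0.  ]
```

Call:
move_arm([
  {"tx":-0.004,"ty":-0.001,"tz":0.009,"ax":0,"ay":-0.5,"az":0,"jaw":255},
  {"tx":0,"ty":0,"tz":0.008,"ax":0,"ay":0,"az":0,"jaw":255},
  {"tx":0,"ty":0,"tz":0.004,"ax":0,"ay":0,"az":0,"jaw":255},
  {"tx":0,"ty":0,"tz":0,"ax":0,"ay":0,"az":0,"jaw":255},
])

```text
time: 10.45
tool_pos: [0.5905, -0.1243, 0.0938]
tool_rot: [-0.001, 0.165, 0.986, 0.001]
contact_force: [0.1, 0.6, 0.2]
gripper_width: -0.0
```

```bash
python3 go.py 0.591 -0.126 0.070;  python3 - <<'E'
from h import *
from plant import manip
f=manip.grab_frame('scene'); p=proj(f,[.591,-.126,.083]).astype(int)
cv2.imwrite('pics/b1.png',cv2.resize(f['color'][p[1]-50:p[1]+50,p[0]-50:p[0]+50,::-1],(500,500),interpolation=cv2.INTER_CUBIC))
E
```

```text
t 10.45 pos [ 0.5905 -0.1243  0.0938] F [0.12 0.58 0.23] w -0.0 rotz [-0.0011  0.0019 -1.    ] j [-0.33  0.12  1.78  0.    1.24 -1.57]
tool d [-0.0011 -0.0014  0.0238] n50 0.47701316326584264
tilt fix deg(tool) [ 0.08 -0.1   0.  ]
```

View pics/b1.png

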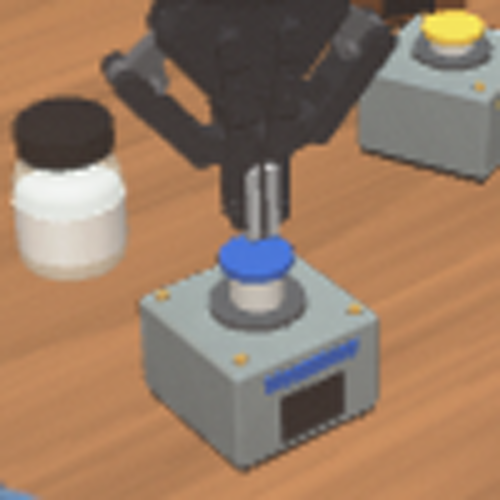

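The fingertip is centred over the blue cap.

Call:
move_arm([
  {"tx":0,"ty":-0.001,"tz":0.003,"ax":0,"ay":0,"az":0,"jaw":255},
  {"tx":0,"ty":0,"tz":0.003,"ax":0,"ay":0,"az":0,"jaw":255},
  {"tx":0,"ty":0,"tz":0.003,"ax":0,"ay":0,"az":0,"jaw":255},
  {"tx":0,"ty":0,"tz":0.003,"ax":0,"ay":0,"az":0,"jaw":255},
  {"tx":0,"ty":0,"tz":0.002,"ax":0,"ay":0,"az":0,"jaw":255},
])

```text
time: 11.0
tool_pos: [0.5921, -0.1261, 0.0819]
tool_rot: [0.002, 0.165, 0.986, 0.0]
contact_force: [-0.7, 1.0, 2.1]
gripper_width: -0.002
```

```bash
python3 go.py 0.591 -0.126 0.070
```

```text
t 11.0 pos [ 0.5921 -0.1261  0.0819] F [-0.69  1.01  2.05] w -0.002 rotz [ 4.e-03  2.e-04 -1.e+00] j [-0.33  0.14  1.78  0.    1.22 -1.57]
tool d [ 0.0011 -0.0003  0.0119] n50 0.23889728141554858
tilt fix deg(tool) [ 0.08  0.21 -0.  ]
```

Call:
move_arm([
  {"tx":0,"ty":0,"tz":0.003,"ax":0,"ay":0,"az":0,"jaw":255},
  {"tx":0,"ty":0,"tz":0.003,"ax":0,"ay":0,"az":0,"jaw":255},
  {"tx":0,"ty":0,"tz":0.003,"ax":0,"ay":0,"az":0,"jaw":255},
  {"tx":0,"ty":0,"tz":0.001,"ax":0,"ay":0,"az":0,"jaw":255},
])

```text
time: 11.4
tool_pos: [0.5922, -0.1261, 0.072]
tool_rot: [0.002, 0.165, 0.986, 0.0]
contact_force: [-1.7, -0.4, 2.3]
gripper_width: 0.003
```

```bash
python3 go.py 0.591 -0.126 0.070
```

```text
t 11.4 pos [ 0.5922 -0.1261  0.072 ] F [-1.68 -0.42  2.25] w 0.003 rotz [ 3.5e-03  3.0e-04 -1.0e+00] j [-0.33  0.15  1.78  0.    1.2  -1.57]
tool d [ 0.0011 -0.0003  0.002 ] n50 0.04586210840222164
tilt fix deg(tool) [ 0.08  0.19 -0.  ]
```

Call:
move_arm([
  {"tx":0,"ty":0,"tz":0.003,"ax":0,"ay":0,"az":0,"jaw":255},
])

```text
time: 11.5
tool_pos: [0.5923, -0.1261, 0.0693]
tool_rot: [0.002, 0.165, 0.986, 0.0]
contact_force: [-2.5, 1.9, 6.3]
gripper_width: -0.001
```

Call:
move_arm([
  {"tx":0,"ty":0,"tz":-0.02,"ax":0,"ay":0,"az":0,"jaw":255},
  {"tx":0,"ty":0,"tz":-0.03,"ax":0,"ay":0,"az":0,"jaw":255},
  {"tx":0,"ty":0,"tz":-0.04,"ax":0,"ay":0,"az":0,"jaw":255},
  {"tx":0,"ty":0,"tz":-0.04,"ax":0,"ay":0,"az":0,"jaw":255},
  {"tx":0,"ty":0,"tz":-0.02,"ax":0,"ay":0,"az":0,"jaw":255},
  {"tx":0,"ty":0,"tz":0,"ax":0,"ay":0,"az":0,"jaw":255},
])

```text
time: 12.1
tool_pos: [0.591, -0.1259, 0.2191]
tool_rot: [0.0, 0.165, 0.986, 0.001]
contact_force: [-0.2, 1.4, -1.0]
gripper_width: 0.001
```

```bash
python3 go.py; python3 - <<'E'
from h import *
from plant import manip
f=manip.grab_frame('scene'); P={'green':(.486,-.299),'yellow':(.469,.106),'blue':(.591,-.126),'red':(.621,.281)}
for c in P:
    b,sb=cen(f,c,SC[c]); print(c,b.round(1),'pred up/in',[proj(f,[*P[c],z]).round(1) for z in(.081,.071)])
cv2.imwrite('pics/end.png',f['color'][:,:,::-1])
E
```

```text
t 12.1 pos [ 0.591  -0.1259  0.2191] F [-0.19  1.43 -1.02] w 0.001 rotz [ 6.0e-04  1.6e-03 -1.0e+00] j [-0.33  0.01  1.68  0.    1.45 -1.57]
tilt fix deg(tool) [ 0.1  0.  -0. ]
green [176.2 240.8] pred up/in [array([175.7, 237. ]), array([176.4, 240.8])]
yellow [308.1 182.7] pred up/in [array([308.2, 179.7]), array([308.1, 182.9])]
blue [268.9 232.8] pred up/in [array([268.5, 228.8]), array([268.6, 232.6])]
red [393.5 180.1] pred up/in [array([393.2, 179.8]), array([392.8, 183.1])]
```

View pics/end.png

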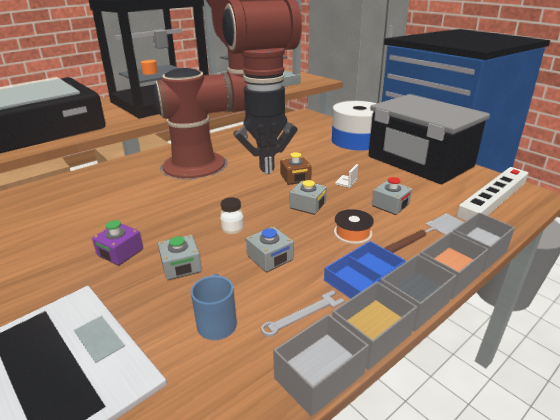

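All three target caps match their fully-in pixels, red is unchanged, nothing else has moved, and the arm is clear.

```bash
python3 -c "
from plant import manip
print(manip.job_done())"
```

```text
the job is handed in; nothing more can be done
None
```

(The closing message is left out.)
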